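# Reload the bag clipper

## Robot

A 7-joint arm with a two-finger parallel gripper is mounted at the origin on a cart in front of the work surface, level with it; the furniture and walls round the work are solid. World frame = base frame: x ahead of the robot, y to its left, z up, the work surface at z = 0. Lengths are in m, angles in rad, forces in N, time in s.
With the tool pointing down it reaches from about 0.35 to 0.9 m from the base axis. Payload 8.1 kg.
Tool frame: the origin (TCP) lies between the finger pads; the fingertips stand 11 mm ahead of it and the grasp point (between the pads) lies 8 mm behind it; z points along the fingers, y is the line along which they close (so a half turn about z gives the same grasp; the last joint's range is limited). The gripper opens to 92 mm and grips with 3 to 60 N. Pads are 19 mm wide; open, the fingers measure 130 mm over their backs; the gripper's body (75 mm by 190 mm) begins 47 mm behind the grasp point.
Start: joints at [-1.285, 0.434, 0.025, 1.573, -0.012, 1.134, -0.075], TCP at [0.237, 0.578, 0.238] pointing down, gripper open.
Joint ranges: [-2.62, 2.62], [-0.44, 2.09], [-1.27, 1.32], [0.08, 2.57], [-1.32, 4.46], [0.12, 2], [-2.74, 2.74]. Speed limits (rad/s): [2.22, 2.22, 3.01, 3.01, 3.14, 3.14, 3.14].

## Interface

Orientations are given as a rotation vector (axis times angle).
In Python, from cell import observe, get_image, camera_params, sign_off gives the robot as it stands.
- The arm moves only by the shell command python3 -m pendant 'ROWS' [FORCE]. ROWS is JSON, one flat list of numbers, 7 for each row, row after row: the shift along the tool's x, y, z in m, then the turn, a rotation vector about the tool's x, y, z in rad, then the finger opening in m, from 0 to 0.0918. In form: [dx, dy, dz, rx, ry, rz, jaw, dx, dy, dz, rx, ry, rz, jaw, ...]. A call has 1 to 10 rows; each row shifts and turns the commanded pose from where the row before left it, along the tool's axes as they then stand; what a row does not reach is not made up. A row lasts 1/8 s, in which the tool goes at most 62.5 mm and 10.7 degrees, less where a joint would pass 70% of its speed; a pose out of reach is approached as far as the arm can. A call is refused whole if a number of a shift passes 0.0625 or a number of a turn 0.188, either way. A call with a gripper value outside its range is refused whole. The fingers move at their own pace and stop on an object; FORCE is the grip in N (left out, the last holds). Time passes only in rows, so rows that do not move let the fingers close. It gives the time, the measured TCP pose, the force, the opening and the grip force at its end, in the units of the state.
- observe(): the state, without advancing time (a new reading comes with each control period).
- get_image(name): name is "scene" or "side" or "wrist"; returns the picture (420x560x3 uint8, red, green, blue); there is no depth.
- camera_params(name): a dict with "intrinsics" (3x3 intrinsics, pixels), "eye" and "rotation" of the camera in the world; the wrist camera has in their place "T_tool_cam" (4x4, takes a point from camera to tool coordinates, whose origin is the TCP and whose axes are the flange's). Camera axes: x right, y down, z forward; pixel columns grow to the right and rows downward; lengths in m; the calibration is good to about 2 mm. A picture is of the moment at which its call begins: read the wrist's pose just before it. camera_params takes no time and is no camera call.
- sign_off(): hands the job in; it is judged then, once.
The state is a dict: "clock": time; "joints": joint angles; "dq": joint speeds; "joint_efforts": joint torques, N m; "position": TCP position; "ee_rot": TCP orientation; "force": force on the tool from outside, world axes, zero at the start; "ft_torque": the same for the moment, N m; "width": opening from 0.0 (shut) to 1.0 (fully open); "gripper_force": force on a finger pad.
Only numpy, scipy, OpenCV 4.12 (cv2) and the standard library are available. Lean on these libraries where they do the work, as an engineer would, in place of code of your own. Each camera call takes 0.05 s, during which the arm holds its last target. There are 200 camera calls.

## Task

Load the strip of aluminium clips into the bag clipper: gently push its end back against the spring follower, feeling for the follower's stop without forcing it, until the strip drops flat into the channel behind the brass gate, and let go. Then swing the keeper rail down over it, let go of it, and press its red pad gently with closed fingertips until the catch clicks; leave the things around where they are.

Things in the scene. Friction and masses are not known exactly. Their poses are not given: they have to be found in the camera images.
- clipper: bench bag clipper, a grey cast fixture fixed to the worktop, 246 mm long, 66 mm wide. Origin on the worktop under the channel; x runs along the channel from the brass gate (-x end) to the black spring follower (+x end), z up
- channel_mid (a point): point on the steel magazine's channel floor, on its centre line, 40 mm above the worktop at clipper x = 0; axes as the clipper's, fixed to the clipper and NOT to the magazine. The magazine (channel, gate, follower) is clamped on the bed by a brass side thumbscrew at a setting c of -12 to +12 mm along x that is not measured and must be felt
- gate_mid (a point): middle of the gate's top edge as it would be at setting c = 0: a brass stop across the channel, 6 mm high above the floor, its face towards the follower at clipper x = c - 48 mm. Channel 25 mm wide inside; walls from x = c - 40 to c + 64 mm, their flared tops (35 mm over all) end 53 mm above the worktop
- follower_mid (a point): middle of the follower's face as it would be at rest at c = 0: a black spring block 21 mm wide, 24 mm high above the floor, face at clipper x = c + 36 mm. Pushed to +x it yields 16 mm to a hard stop (3 N rising to 7 N); the 96 mm strip clears the gate once it has yielded 12 mm
- nose: head of the clipper at its -x end, same frame. Between gate and catch it is 41 mm high, lower than the gate's top; the rail's spring catch stands at x = -93 to -104 mm, up to 83 mm above the worktop, the head's front cheek beyond it 60 mm
- rail (a joint): angle (rad) of the keeper rail, a steel bar 18 mm wide with a red pad at its free end: 0 = closed over the channel and caught; it grows as the rail swings up, to about 1.7 (upright, a little past) at the start. The stiff hinge lets it stay where it is left. The catch is met at about 0.07 and takes roughly 10 N on the pad to pass
- rail_hinge (a point): hinge axis of the rail (along the clipper's y), at clipper x = +92 mm, 74 mm above the worktop
- rail_pad (a point): middle of the upper face of the rail's red pad (36 mm long, 18 mm wide, 7 mm thick), 164 mm from the hinge axis; its x axis points along the rail towards the hinge, its z axis out of that face (up when the rail is closed)
- strip_center (a point): centre (13 mm up) of the strip of clips, a bar of 24 aluminium U clips: 96 mm long (x), 22 mm wide (y), 26 mm high (z), about 90 g, crowns up on the worktop. Either end may go first. Grip it across its width near the middle, by its upper 12 mm only, so that the fingers stay above the channel's flared walls
- strip: the same strip, origin at the centre of its underside
- glass_edge (a point): half-way up the near right edge of the tall upright glass screen (550 mm high, 8 mm thick), which runs from here along +y; do not hit it with the arm
- case_corner (a point): top of the near right corner of the acrylic display case (132 mm high), which reaches from here 172 mm along +x and 220 mm along +y; keep clear of it
- tape_roll: roll of brown bag tape, 76 mm across, 18 mm high; leave alone
- order_pad: order pad, 130 x 85 x 16 mm; leave alone
- ramekin: white ramekin, 82 mm across, 48 mm high; leave alone

How it is judged:
On the way, in this order (a step that is already met when the one before it is completed fails the run):
1. the strip lies on the channel's floor, let go, held between the follower and the gate, while the rail is still open (z of strip_center in the frame of channel_mid between 0.01 and 0.0155 m and y of strip_center in the frame of channel_mid between -0.003 and 0.003 m and x of strip_center in the frame of channel_mid between -0.018 and 0.018 m and angle between the x axis of strip_center and the x axis of channel_mid, either way round below 0.05 rad and angle between strip_center's own z axis and vertical below 0.035 rad and contact force between the fingers and strip below 0.3 N and value of joint rail above 0.6 rad), for 0.2 s.
2. the rail is closed over the seated strip and caught (z of strip_center in the frame of channel_mid between 0.01 and 0.0155 m and y of strip_center in the frame of channel_mid between -0.003 and 0.003 m and x of strip_center in the frame of channel_mid between -0.018 and 0.018 m and angle between the x axis of strip_center and the x axis of channel_mid, either way round below 0.05 rad and angle between strip_center's own z axis and vertical below 0.035 rad and value of joint rail below 0.03 rad), for 0.2 s.
At the end, for the whole second after the job is handed in: The strip lies flat and at rest on the channel's floor between gate and follower (height within 2.5 mm, tilt under 0.035 rad, within 3 mm of the centre line); the rail is closed over it and caught (under 0.03 rad) (all of step 2 and linear speed of strip below 0.02 m/s); the robot touches nothing.
It fails at once if the strip is forced against the clipper with more than 35 N in all (follower rammed on its stop, strip jammed on the gate or the floor) (contact force between strip and clipper above 35 N).
It fails at once if the rail is pressed with more than 45 N as it closes (below 0.1 rad) (value of joint rail below 0.1 rad and contact force between anything else and rail above 45 N).
It fails at once if the tape roll, the order pad or the ramekin is moved by more than 20 mm (distance of any of tape_roll, order_pad, ramekin from where it was at the start of the episode above 0.02 m).
It also fails if it takes over 66 s, if anything falls off the work surface, if the arm or the gripper's body presses on something with over 40 N, if the wrist force passes 120 N, or if a joint passes its speed limit or range.

## Working session

There is one attempt and no reset: what is moved stays moved. The work goes in short steps, Python scripts to look and compute and a shell command to move; the robot and the scene stay as the last step left them, time stands still between calls to the robot, and variables do not carry over. Pictures are saved under pics/ and viewed, at most 10 in all, crops included, and the job is handed in when it is done.

```bash
mkdir -p pics; ls; python3 - <<'E'
from cell import *
import cv2,numpy as np
np.set_printoptions(precision=4,suppress=True)
s=observe();print(s)
ims=[]
for n in("scene","side","wrist"):
    im=get_image(n);cv2.imwrite(f"pics/{n}0.png",im[:,:,::-1]);print(n,camera_params(n))
E
```

```text
pics
{'clock': 0.0, 'joints': array([-1.2846,  0.4352,  0.025 ,  1.5741, -0.0116,  1.134 , -0.0751]), 'dq': array([ 0.0001, -0.0007,  0.0005,  0.002 ,  0.0008,  0.0001,  0.0005]), 'joint_efforts': array([ -0.0003, -66.7853,   0.9848, -31.4466,  -0.0607,   0.043 ,
         0.0001]), 'position': array([0.2368, 0.5779, 0.2369]), 'ee_rot': array([-0.607 , -3.0822,  0.0025]), 'force': array([ 0.7424, -0.3598, -0.0394]), 'ft_torque': array([0.0169, 0.0079, 0.01  ]), 'gripper_force': 0.0, 'width': 0.999530340583563}
scene {'intrinsics': array([[387.6706,   0.    , 284.7774],
       [  0.    , 387.6706, 213.2843],
       [  0.    ,   0.    ,   1.    ]]), 'eye': array([-0.1841, -0.5241,  0.8124]), 'rotation': array([-1.9739,  1.0239, -0.5341])}
side {'intrinsics': array([[538.3547,   0.    , 282.4508],
       [  0.    , 538.3547, 209.1285],
       [  0.    ,   0.    ,   1.    ]]), 'eye': array([ 0.0366, -1.1453,  0.9975]), 'rotation': array([-2.1039,  0.4869, -0.2392])}
wrist {'intrinsics': array([[356.5532,   0.    , 282.7583],
       [  0.    , 356.5532, 208.6881],
       [  0.    ,   0.    ,   1.    ]]), 'T_tool_cam': array([[ 0.0004, -0.9569, -0.2903,  0.0783],
       [ 1.    ,  0.0007, -0.0009,  0.0003],
       [ 0.0011, -0.2903,  0.9569, -0.1471],
       [ 0.    ,  0.    ,  0.    ,  1.    ]])}
```

View pics/scene0.png

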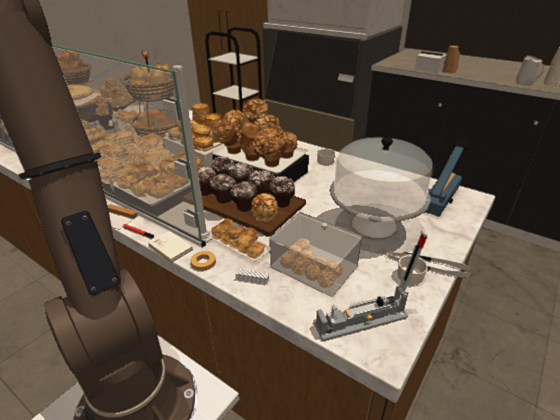

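View pics/side0.png

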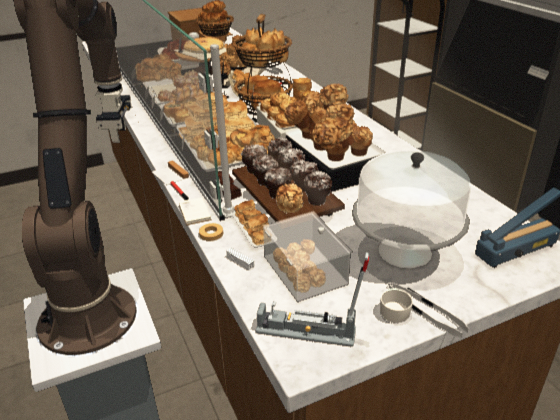

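The scene view has the strip at about (252,277), the clipper around (315-408, 290-340) with the rail upright to (421,240), and the glass edge foot near (205,243). The side view has the strip at (239,258) and the clipper at 257-356 × 300-345. Next I'll zoom in and set up ray helpers.

```bash
cat > h.py <<'E'
import numpy as np,cv2
from cell import *
from scipy.spatial.transform import Rotation as R
np.set_printoptions(precision=4,suppress=True)
def cam(n,s=None):
    p=camera_params(n);K=p["intrinsics"]
    if n!="wrist": return K,R.from_rotvec(p["rotation"]).as_matrix(),np.array(p["eye"])
    s=s or observe();T=p["T_tool_cam"];Rt=R.from_rotvec(s["ee_rot"]).as_matrix()
    return K,Rt@T[:3,:3],s["position"]+Rt@T[:3,3]
def ray(c,uv):
    K,M,e=c;d=M@np.linalg.solve(K,[uv[0],uv[1],1.]);return e,d/np.linalg.norm(d)
def onz(c,uv,z):
    e,d=ray(c,uv);return e+d*(z-e[2])/d[2]
def tri(*rs):
    A=np.zeros((3,3));b=np.zeros(3)
    for e,d in rs:
        P=np.eye(3)-np.outer(d,d);A+=P;b+=P@e
    x=np.linalg.solve(A,b);return x,[float(np.linalg.norm((np.eye(3)-np.outer(d,d))@(x-e))) for e,d in rs]
def proj(c,X):
    K,M,e=c;p=K@(M.T@(np.array(X)-e));return p[:2]/p[2]
E
python3 - <<'E'
from h import *
S=cam("scene");D=cam("side")
def p(a,b):print(tri(ray(S,a),ray(D,b)))
p((252,277),(239,258));p((205,243),(228,214));p((421,240),(365,258))
print("strip",onz(S,(252,277),.013),onz(D,(239,258),.013))
print("glassfoot",onz(S,(205,243),0),onz(D,(228,214),0))
a=cv2.imread("pics/scene0.png")[220:350,230:440];b=cv2.imread("pics/side0.png")[235:350,220:380]
a=cv2.resize(a,(480,297),interpolation=cv2.INTER_CUBIC) # scale 2.286
a=cv2.resize(cv2.imread("pics/scene0.png")[220:345,230:430],(480*1,300),interpolation=cv2.INTER_CUBIC)
b=cv2.resize(cv2.imread("pics/side0.png")[235:350,220:380],(417,300),interpolation=cv2.INTER_CUBIC)
o=np.zeros((600,800,3),np.uint8)
a=cv2.resize(cv2.imread("pics/scene0.png")[225:345,230:430],(500,300),interpolation=cv2.INTER_CUBIC)
o[:300,:500]=a;o[300:,:417]=b
w=cv2.imread("pics/wrist0.png");o[:225,500:]=cv2.resize(w,(300,225))
o[300:,420:]=cv2.resize(cv2.imread("pics/side0.png")[295:350,250:320],(380,300),interpolation=cv2.INTER_CUBIC)
cv2.imwrite("pics/m1.png",o)
E
```

```text
(array([0.441 , 0.0402, 0.0129]), [0.0016674631444764582, 0.0016674631444763114])
(array([ 0.4995,  0.295 , -0.0078]), [0.007527105390339933, 0.007527105390340015])
(array([ 0.5964, -0.3663,  0.2403]), [0.005316938220050023, 0.005316938220050098])
strip [0.439  0.0386 0.013 ] [0.4424 0.0422 0.013 ]
glassfoot [0.4846 0.2787 0.    ] [0.5023 0.2952 0.    ]
```

View pics/m1.png

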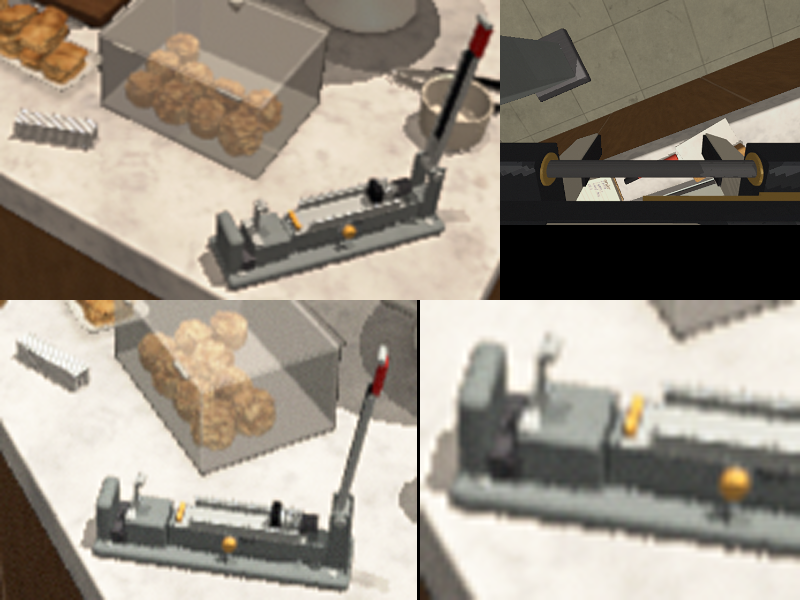

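The montage is clear: the strip is on the left, the gate (brass) on the clipper's left, the follower (black) on its right, and the rail upright at the right end. Next I'll compute world positions from both views.

```bash
python3 - <<'E'
from h import *
S=cam("scene");D=cam("side")
s=lambda u,v:(230+u/2.5,225+v/2.5)
d=lambda u,v:(220+u/2.606,235+(v-300)/2.609)
def p(n,a,b):print(n,*tri(ray(S,s(*a)),ray(D,d(*b))))
p("baseL",(232,288),(95,552));p("baseR",(443,230),(348,588))
p("gate",(294,219),(181,510));p("followertop",(376,182),(276,505));p("catch",(260,207),(140,477))
p("screw",(349,232),(229,544));p("padtop",(485,20),(384,350));p("hinge?",(428,165),(342,500))
p("casecorner near right top",(270,90),(200,390))
for n,a in (("L",(15,112)),("R",(96,122))):print("strip top near",n,onz(S,s(*a),.026))
for n,a in (("L",(18,353)),("R",(74,376))):print("strip side",n,onz(D,d(*a),.026))
for n,a in (("L",(35,337)),("R",(89,365))):print("strip far side",n,onz(D,d(*a),.026))
for n,a in (("L",(14,139)),("R",(93,147))):print("strip bottom near",n,onz(S,s(*a),.0))
print("tool\n",R.from_rotvec(observe()["ee_rot"]).as_matrix())
E
```

```text
baseL [ 0.376  -0.2406  0.001 ] [0.0007844860263367118, 0.0007844860263368071]
baseR [ 0.571  -0.386  -0.0015] [0.0007458796439518163, 0.0007458796439517435]
gate [ 0.4578 -0.2633  0.0408] [0.0005901707995618345, 0.0005901707995617712]
followertop [ 0.5307 -0.3178  0.0638] [2.360618540778133e-05, 2.3606185407789416e-05]
catch [ 0.4263 -0.2387  0.074 ] [0.002113577655820783, 0.002113577655820702]
screw [ 0.4831 -0.314   0.0305] [0.0003914699129281964, 0.0003914699129283247]
padtop [ 0.6005 -0.3692  0.2558] [0.0019919218390094815, 0.0019919218390093297]
hinge? [ 0.579  -0.3528  0.0744] [0.003997862946088787, 0.003997862946088701]
casecorner near right top [ 0.5143 -0.1976  0.1299] [0.008128153166393105, 0.008128153166392977]
strip top near L [0.4253 0.0875 0.026 ]
strip top near R [ 0.4668 -0.0013  0.026 ]
strip side L [0.41   0.0543 0.026 ]
strip side R [ 0.4506 -0.0118  0.026 ]
strip far side L [0.4378 0.0732 0.026 ]
strip far side R [ 0.4729 -0.0015  0.026 ]
strip bottom near L [ 0.4095  0.0778 -0.    ]
strip bottom near R [ 0.4527 -0.0067  0.    ]
tool
 [[-0.9254  0.379  -0.0004]
 [ 0.379   0.9254 -0.0012]
 [-0.0001 -0.0012 -1.    ]]
```

```bash
python3 -m pendant '[-0.035,-0.042,0,0,0,0,0.09,-0.035,-0.042,0,0,0,0,0.09,-0.035,-0.042,0,0,0,0,0.09,-0.035,-0.042,0,0,0,0,0.09,-0.035,-0.042,0,0,0,0,0.09,-0.035,-0.042,0,0,0,0,0.09,-0.035,-0.042,0,0,0,0,0.09,-0.035,-0.042,0,0,0,0,0.09,-0.035,-0.042,0,0,0,0,0.09,-0.035,-0.042,0,0,0,0,0.09]' && python3 -m pendant '[0,0,0,0,0,0.142,0.09,0,0,0,0,0,0.142,0.09,0,0,0,0,0,0.142,0.09,0,0,0,0,0,0.142,0.09,0,0,0,0,0,0.142,0.09,0,0,0,0,0,0,0.09]'
python3 - <<'E'
from h import *
s=observe();print(s["joints"],s["position"],s["force"],s["clock"]);c=cam("wrist",s);im=get_image("wrist");cv2.imwrite("pics/w1.png",im[:,:,::-1])
print(proj(c,[.441,.04,.013]),proj(c,[.514,-.198,.132]))
E
```

```text
clock: 1.4
position: [0.4018, 0.0553, 0.2379]
ee_rot: [0.607, 3.082, 0.001]
force: [1.2, 0.4, 0.8]
width: 0.98
gripper_force: 0.0
clock: 2.15
position: [0.4014, 0.057, 0.2376]
ee_rot: [-1.639, -2.68, 0.0]
force: [-0.1, 0.1, -0.0]
width: 0.979
gripper_force: 0.0
[-0.6394  0.0585  0.3918  2.0905 -0.0266  0.9974  0.2391] [0.4014 0.057  0.2376] [-0.0667  0.1048 -0.0054] 2.15
[307.9588 207.5482] [266.0044 484.9605]
```

View pics/w1.png

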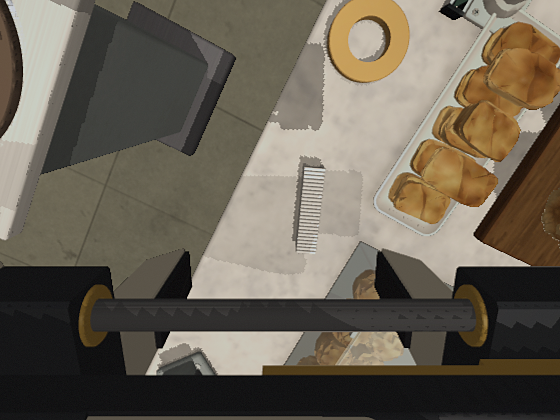

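The strip's crown face is seen with corners about (303,166),(325,168),(318,253),(296,251); the case's near-left top corner is at about (364,242).

```bash
python3 - <<'E'
from h import *
c=cam("wrist");S=cam("scene");D=cam("side")
im=cv2.imread("pics/w1.png");h=cv2.cvtColor(im,cv2.COLOR_BGR2HSV)
P=np.array([onz(c,p,.026) for p in((303,166),(325,168),(318,253),(296,251))])
print("strip top",P,"c",P.mean(0)[:2]);a=(P[2]+P[3]-P[0]-P[1])/2;print("len",np.linalg.norm(a),"ang",np.arctan2(a[1],a[0]),"w",np.linalg.norm(P[1]-P[0]),np.linalg.norm(P[2]-P[3]))
print("case nl",onz(c,(364,242),.132))
s=lambda u,v:(230+u/2.5,225+v/2.5);d=lambda u,v:(220+u/2.606,235+(v-300)/2.609)
print("case bottom nr",onz(S,s(260,178),0),onz(D,d(203,473),0),tri(ray(S,s(260,178)),ray(D,d(203,473))))
for C in(S,D):print([proj(C,[.514,-.2,z]) for z in(0,.132)])
# height check strip: wrist centre vs scene centre
print(tri(ray(c,(310.5,209.5)),ray(S,(252,273)),ray(D,(239,253.5))))
t=R.from_rotvec(observe()["ee_rot"]).as_matrix();print(np.arctan2(t[1,0],t[0,0]));print(t.T@(np.append(P.mean(0)[:2],.1)-observe()["position"]))
E
```

```text
strip top [[ 0.413   0.0796  0.026 ]
 [ 0.4339  0.088   0.026 ]
 [ 0.4729  0.0026  0.026 ]
 [ 0.4504 -0.0064  0.026 ]] c [0.4425 0.0409]
len 0.09383722684442031 ang -1.1512861045640121 w 0.02248278751421885 0.02418294007963112
case nl [0.4681 0.0634 0.132 ]
case bottom nr [ 0.5221 -0.1907  0.    ] [ 0.5201 -0.1873  0.    ] (array([ 0.5172, -0.193 ,  0.0058]), [9.321113688863516e-05, 9.32111368886444e-05])
[array([335.4878, 299.3891]), array([339.0479, 263.9571])]
[array([298.0106, 304.9623]), array([297.9109, 266.3156])]
(array([0.4426, 0.042 , 0.0269]), [0.001093312125864498, 0.002174665438152981, 0.0023287916296708296])
2.045952380460708
[-0.0331  0.0292  0.1377]
```

```bash
python3 - <<'E'
from h import *
c=cam("wrist");S=cam("scene");D=cam("side")
for n,C in(("w",c),("s",S),("d",D)):
    for X in((.52,-.19),(.52,.03),(.692,-.19),(.692,.03)):print(n,X,proj(C,(*X,0)),proj(C,(*X,.132)))
a=cv2.imread("pics/scene0.png")[200:300,255:375];b=cv2.imread("pics/side0.png")[200:310,225:365];w=cv2.imread("pics/w1.png")[230:375,260:460]
o=np.zeros((600,800,3),np.uint8);o[:300,:360]=cv2.resize(a,(360,300));o[:330,370:790]=cv2.resize(b,(420,330));o[330:592,:360]=cv2.resize(w,(360,261+1))
cv2.imwrite("pics/m2.png",o)
E
```

```text
w (0.52, -0.19) [276.9204 379.2976] [274.5709 481.6241]
w (0.52, 0.03) [362.9275 241.5895] [397.907  303.7291]
w (0.692, -0.19) [387.6865 425.9309] [423.5802 537.9705]
w (0.692, 0.03) [483.7116 301.4879] [565.3231 383.4736]
s (0.52, -0.19) [333.4118 296.5559] [336.7887 261.2226]
s (0.52, 0.03) [271.008  266.1456] [269.9159 232.0969]
s (0.692, -0.19) [360.6416 262.9825] [365.4696 229.0374]
s (0.692, 0.03) [301.5477 237.9357] [302.4002 205.3612]
d (0.52, -0.19) [298.3196 301.9378] [298.2369 263.4055]
d (0.52, 0.03) [264.9634 256.3972] [263.3213 219.9142]
d (0.692, -0.19) [353.3108 282.8409] [356.01   244.9741]
d (0.692, 0.03) [315.6585 240.8626] [316.3719 205.0591]
```

View pics/m2.png

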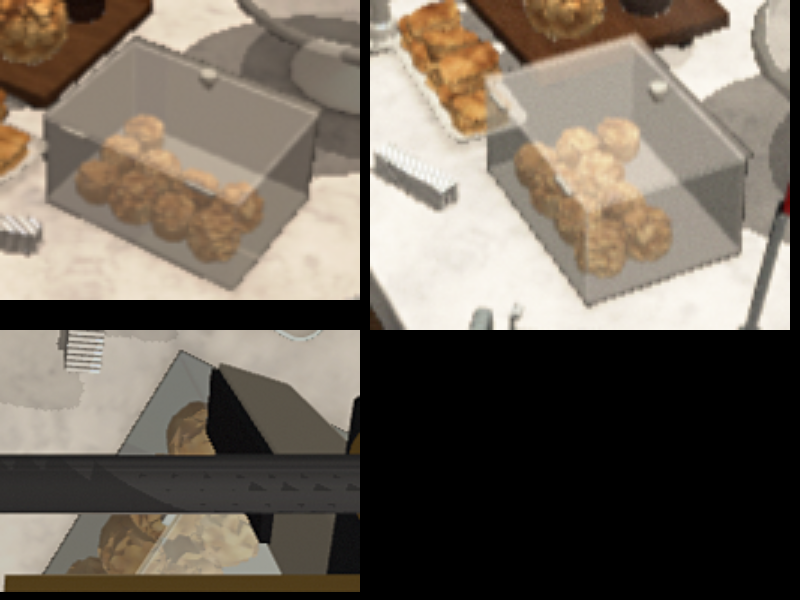

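Both the scene and side views put the case at x 0.52–0.692, y −0.19–0.03, which matches the wrist view. Its corner is close to the gripper body at the strip, and again at the clipper. I'll first grip the strip off-centre and upright, then shift it away from the case and regrip with a lean.

```bash
python3 -m pendant '[0,0,0,0,0,0.056,0.06,-0.0215,0.031,0,0,0,0,0.06,0,0,0.05,0,0,0,0.06,0,0,0.05,0,0,0,0.06,0,0,0.05,0,0,0,0.06,0,0,0.05,0,0,0,0.06,0,0,0.009,0,0,0,0.06,0,0,0,0,0,0,0.06]' 
python3 - <<'E'
from h import *
s=observe();c=cam("wrist",s);im=get_image("wrist");cv2.imwrite("pics/w2.png",im[:,:,::-1])
E
```

```text
clock: 3.2
position: [0.4388, 0.0497, 0.0292]
ee_rot: [-1.713, -2.633, 0.001]
force: [0.1, -0.9, 0.2]
width: 0.654
gripper_force: 0.0
```

View pics/w2.png

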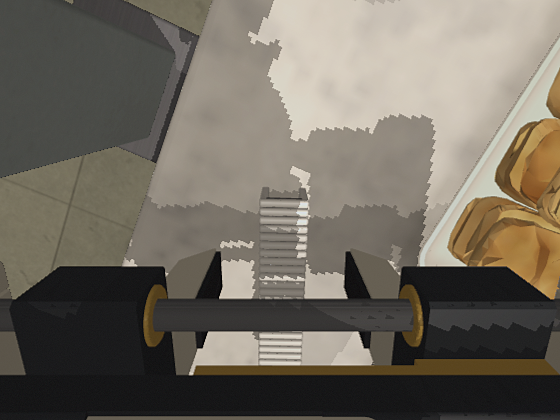

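The strip is centred and aligned between the fingers (columns 260–307). I'll grip it and shift it away from the case.

```bash
python3 -m pendant '[0,0,0,0,0,0,0,0,0,0,0,0,0,0,0,0,0,0,0,0,0,0,0,0,0,0,0,0,0,0,-0.01,0,0,0,0,0.02,0,0,0,0,0,0,0.02,0,0,0,0,0,0,0,0,0.0095,0,0,0,0,0,0,0,0,0,0,0]' 15; python3 -m pendant '[0,0,0,0,0,0,0.06,0,0,0,0,0,0,0.06,0,0,0,0,0,0,0.06]'
python3 - <<'E'
from h import *
s=observe();t=R.from_rotvec(s["ee_rot"]).as_matrix();print(t)
E
```

```text
clock: 4.38
position: [0.4226, 0.0864, 0.029]
ee_rot: [1.714, 2.633, 0.0]
force: [0.6, -0.8, -1.1]
width: 0.242
gripper_force: 15.0
clock: 4.75
position: [0.4225, 0.0861, 0.0292]
ee_rot: [1.716, 2.632, -0.0]
force: [0.4, 0.1, -0.3]
width: 0.517
gripper_force: 0.0
[[-0.4035  0.915   0.    ]
 [ 0.915   0.4035 -0.0001]
 [-0.0001 -0.     -1.    ]]
```

```bash
python3 -m pendant '[-0.015,0,0,0,0,0,0.06,0,0,0,0,0.13,0,0.06,0,0,0,0,0.13,0,0.06,0,0,0,0,0,0,0.06,0,0,0,0,0,0,0,0,0,0,0,0,0,0,0,0,0,0,0,0,0,0,0,0,0,0,0,0]' 20; python3 - <<'E'
from h import *
s=observe();print(R.from_rotvec(s["ee_rot"]).as_matrix(),s["position"],s["joints"])
E
python3 -m pendant '[0.0123,0,-0.046,0,0,0,0,0.0123,0,-0.046,0,0,0,0,0.0123,0,-0.046,0,0,0,0,0.0123,0,-0.046,0,0,0,0,0,0,0,0.034,0,-0.1256,0,0,0,0,0.034,0,-0.1256,0,0,0,0,0.034,0,-0.1256,0,0,0,0,0.034,0,-0.1256,0,0,0,0,0,0,0,0]'
python3 - <<'E'
from h import *
s=observe();t=R.from_rotvec(s["ee_rot"]).as_matrix();print(t,s["position"],s["joints"]);print(t.T@(np.array([.485,-.2835,.22])-s["position"]))
print(t.T@np.array([0,0,-.1]))
E
```

```text
clock: 5.75
position: [0.4281, 0.0734, 0.029]
ee_rot: [-1.595, -2.453, -0.198]
force: [1.2, 0.4, -0.5]
width: 0.271
gripper_force: 0.0
[[-0.3931  0.9139 -0.1013]
 [ 0.8858  0.406   0.2248]
 [ 0.2465 -0.0014 -0.9691]] [0.4281 0.0734 0.029 ] [-0.1553  0.5063  0.0735  2.1765 -0.4924  0.6011  0.7563]
clock: 6.88
position: [0.4275, 0.0754, 0.2191]
ee_rot: [-0.904, -2.753, -0.102]
force: [0.7, -0.0, -0.4]
width: 0.208
gripper_force: 20.0
[[-0.779   0.592  -0.2064]
 [ 0.5751  0.8059  0.1408]
 [ 0.2497 -0.009  -0.9683]] [0.4275 0.0754 0.2191] [-0.2473  0.2646  0.1132  1.9141 -0.2156  1.163   0.9064]
[-0.251  -0.2552 -0.0633]
[-0.025   0.0009  0.0968]
```

The fingers were still closing when the lift began, so I'm checking the grasp.

```bash
python3 - <<'E'
from h import *
im=get_image("wrist");cv2.imwrite("pics/w3.png",im[:,:,::-1]);a=get_image("side")[:,:,::-1];b=get_image("scene")[:,:,::-1]
o=np.zeros((600,800,3),np.uint8);o[:300,:400]=cv2.resize(im[:,:,::-1],(400,300))
o[:300,400:]=cv2.resize(a[90:280,130:383],(400,300));o[300:,:400]=cv2.resize(b[150:300,150:350],(400,300));o[300:,400:]=cv2.resize(im[180:390,140:420,::-1],(400,300))
cv2.imwrite("pics/m3.png",o)
E
```

```text
(no output)
```

View pics/m3.png

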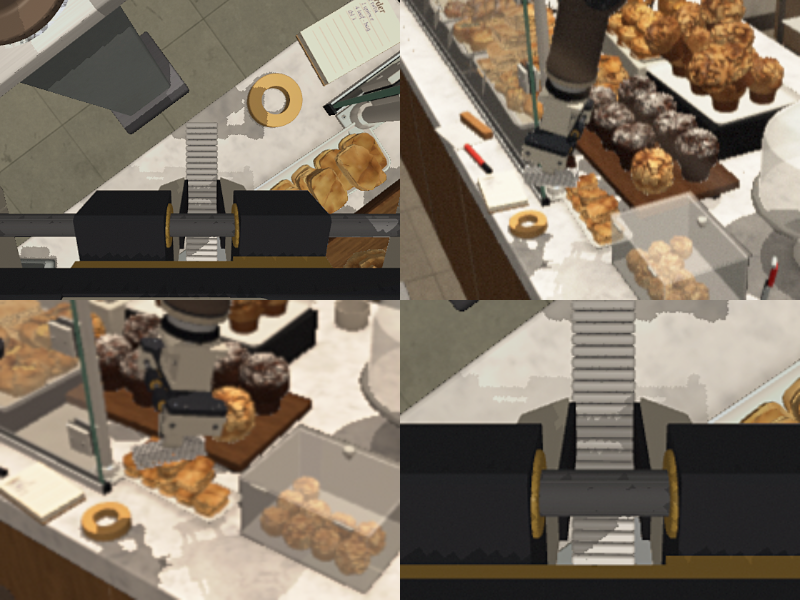

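```bash
python3 - <<'E'
from h import *
im=cv2.imread("pics/w3.png");g=cv2.cvtColor(im,cv2.COLOR_BGR2GRAY)
o=cv2.resize(im[160:280,230:340],(733,600*800//800),interpolation=cv2.INTER_CUBIC);o=cv2.resize(im[160:280,230:340],(550,600),interpolation=cv2.INTER_NEAREST)
w=cv2.imread("pics/w2.png")
o2=cv2.resize(w[180:290,250:300],(250,550),interpolation=cv2.INTER_NEAREST)
f=np.zeros((600,800,3),np.uint8);f[:,:550]=o;f[:550,550:]=o2
cv2.imwrite("pics/m4.png",f)
s=observe();K,M,e=cam("wrist",s);print("cam",e,M[:,2])
E
```

```text
cam [0.3969 0.0995 0.3814] [ 0.0282 -0.0336 -0.999 ]
```

View pics/m4.png

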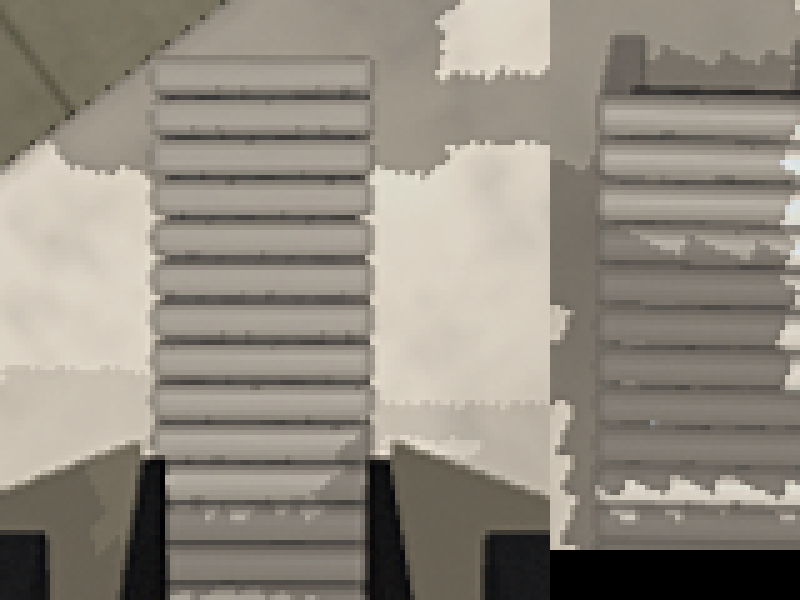

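The strip is level: clip spacing is uniform at about 8.1 px and the width is 44 px. Its top is about 10 mm lower than planned, so it is held only by the crown. I'll set it back down and regrip properly.

```bash
python3 -m pendant '[0,0,0,-0.034,0,0.1256,0,0,0,0,-0.034,0,0.1256,0,0,0,0,-0.034,0,0.1256,0,0,0,0,-0.034,0,0.1256,0,-0.0109,0,0.042,0,0,0,0,-0.0109,0,0.042,0,0,0,0,-0.0109,0,0.042,0,0,0,0,-0.0105,0,0.0405,0,0,0,0,0,0,0,0,0,0,0]'; python3 -m pendant '[0,0,0,0,0,0,0.04,0,0,0,0,0,0,0.04]';python3 - <<'E'
from h import *
s=observe();t=R.from_rotvec(s["ee_rot"]).as_matrix();print(t,s["position"]);c=cam("wrist",s)
im=get_image("wrist");cv2.imwrite("pics/w4.png",im[:,:,::-1])
print(proj(c,[.4225-.0163*.0,.075,.026]))
E
```

```text
clock: 8.15
position: [0.4257, 0.0734, 0.0457]
ee_rot: [-1.599, -2.446, -0.193]
force: [-0.5, 0.2, -0.9]
width: 0.211
gripper_force: 20.0
clock: 8.4
position: [0.4289, 0.0741, 0.049]
ee_rot: [-1.598, -2.452, -0.202]
force: [-0.9, -0.4, 0.4]
width: 0.376
gripper_force: 0.0
[[-0.3915  0.915  -0.098 ]
 [ 0.8867  0.4035  0.2257]
 [ 0.2461  0.0015 -0.9692]] [0.4289 0.0741 0.049 ]
[271.4861 262.1121]
```

View pics/w4.png

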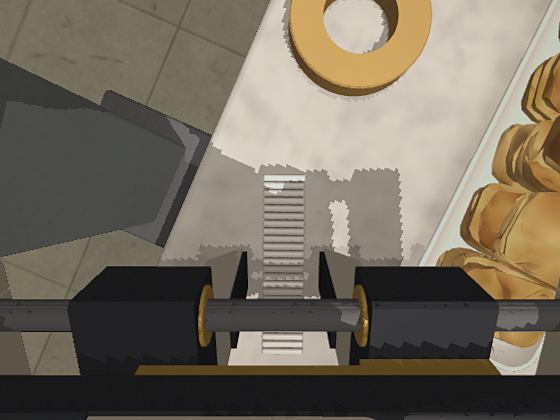

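The strip stands on the worktop, with its ends at rows 175 and 354, centred at column 284.

```bash
python3 - <<'E'
from h import *
s=observe();c=cam("wrist",s);t=R.from_rotvec(s["ee_rot"]).as_matrix();h=np.array([t[0,0],t[1,0],0]);h/=np.linalg.norm(h)
for p in((284,175),(283,354)):
    for z in(.026,):
        X=onz(c,p,z);d=X-s["position"];print(X,"h",d@h,"y",d@t[:,1])
print(s["position"],s["width"]*91.8)
print("down .02",t.T@[0,0,-.02],"h .01",t.T@(h*.01))
E
```

```text
[0.41   0.1192 0.026 ] h 0.048846684750736946 y 0.0009611937809283642
[0.4477 0.0326 0.026 ] h -0.04556373210792054 y 0.00048074003537543496
[0.4289 0.0741 0.0489] 37.32571216211336
down .02 [-0.0049 -0.      0.0194] h .01 [ 0.0097 -0.      0.0025]
```

```bash
python3 -m pendant '[-0.0044,0.0003,0.0092,0,0,0,0.04,-0.0044,0.0003,0.0092,0,0,0,0.04,0,0,0,0,0,0,0.04,0,0,0,0,0,0,0,0,0,0,0,0,0,0,0,0,0,0,0,0,0,0,0,0,0,0,0,0,0,0,0,0,0,0,0]' 20
```

```text
clock: 9.45
position: [0.43, 0.0706, 0.0275]
ee_rot: [-1.597, -2.451, -0.199]
force: [-0.9, -0.5, 1.0]
width: 0.236
gripper_force: 20.0
```

```bash
python3 -m pendant '[0.0123,0,-0.046,0,0,0,0,0.0123,0,-0.046,0,0,0,0,0.0123,0,-0.046,0,0,0,0,0.0123,0,-0.046,0,0,0,0,0,0,0,0.034,0,-0.1256,0,0,0,0,0.034,0,-0.1256,0,0,0,0,0.034,0,-0.1256,0,0,0,0,0.034,0,-0.1256,0,0,0,0,0,0,0,0]'
python3 - <<'E'
from h import *
s=observe();t=R.from_rotvec(s["ee_rot"]).as_matrix();print(t,s["position"],s["joints"]);print(t.T@(np.array([.485,-.2835,.20])-s["position"]))
print(t.T@np.array([0,0,-.1]),np.arctan2(t[1,0],t[0,0]))
E
```

```text
clock: 10.58
position: [0.4291, 0.0731, 0.2175]
ee_rot: [-0.905, -2.752, -0.102]
force: [0.1, -0.1, -1.0]
width: 0.236
gripper_force: 20.0
[[-0.7786  0.5926 -0.2064]
 [ 0.5756  0.8055  0.141 ]
 [ 0.2498 -0.009  -0.9683]] [0.4291 0.0731 0.2175] [-0.2618  0.2685  0.1382  1.9144 -0.2215  1.1619  0.9192]
[-0.2531 -0.2539 -0.0448]
[-0.025   0.0009  0.0968] 2.504975463833545
```

Held firmly. Next is the move to hover over the clipper.

```bash
python3 -m pendant '[-0.0316,-0.0317,-0.0056,0,0,0,0,-0.0316,-0.0317,-0.0056,0,0,0,0,-0.0316,-0.0317,-0.0056,0,0,0,0,-0.0316,-0.0317,-0.0056,0,0,0,0,-0.0316,-0.0317,-0.0056,0,0,0,0,-0.0316,-0.0317,-0.0056,0,0,0,0,-0.0316,-0.0317,-0.0056,0,0,0,0,-0.0316,-0.0317,-0.0056,0,0,0,0,0,0,0,0,0,0,0,0,0,0,0,0,0,0]'
python3 - <<'E'
from h import *
s=observe();t=R.from_rotvec(s["ee_rot"]).as_matrix();print(s["position"],s["joints"],np.arctan2(t[1,0],t[0,0]))
im=get_image("wrist");cv2.imwrite("pics/w5.png",im[:,:,::-1])
cv2.imwrite("pics/v5.png",cv2.resize(im[0:300,120:440,::-1],(640,600),interpolation=cv2.INTER_CUBIC))
E
```

```text
clock: 11.82
position: [0.4846, -0.2828, 0.2]
ee_rot: [-0.908, -2.751, -0.104]
force: [-0.1, 0.3, -2.0]
width: 0.236
gripper_force: 20.0
[ 0.4846 -0.2828  0.2   ] [ 0.2523  0.5254  0.3122  1.5841 -0.1755  1.3131  1.5444] 2.50274423104421
```

View pics/v5.png

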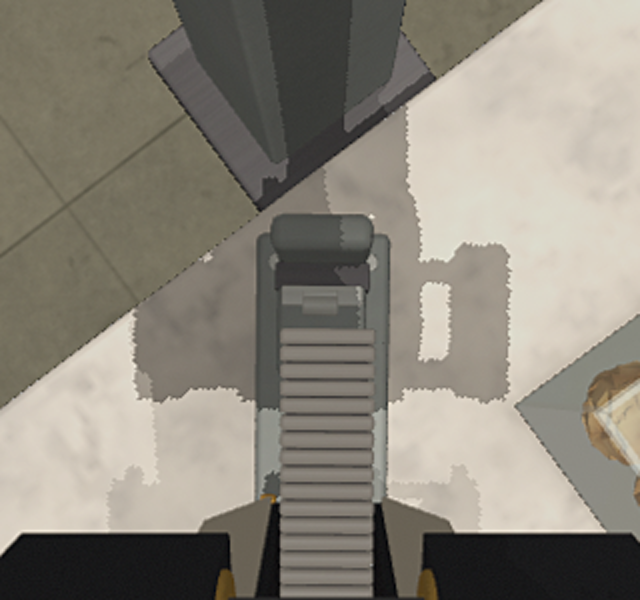

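The strip is parallel to the clipper. In crop pixels, the base edges are at columns 256 and 388, and the strip edges at 280 and 373. The head cheek spans 271–373, and the case corner is at (517,405). I'll convert these to the clipper frame.

```bash
python3 - <<'E'
from h import *
s=observe();c=cam("wrist",s);t=R.from_rotvec(s["ee_rot"]).as_matrix()
f=lambda u,v:(120+u/2,v/2)
q=lambda u,v,z:onz(c,f(u,v),z)
# subpixel base edges: gradient search on rows
g=cv2.cvtColor(cv2.imread("pics/w5.png"),cv2.COLOR_BGR2HSV)
for v in(130,145,160,185,210,225,240):
    r=cv2.cvtColor(cv2.imread("pics/w5.png"),cv2.COLOR_BGR2GRAY)[v].astype(int)
    print(v,"L",r[242:264],"R",r[304:320])
for n,ps,z in(("base",((256,300),(255,495),(388,300),(386,495)),.008),("strip",((280,335),(280,590),(373,335),(373,590)),.199),("cheek",((271,235),(373,235)),.06),("case",((517,405),),0),("catch",((303,290),(338,290)),.083)):
    P=[q(u,v,z) for u,v in ps];
    for X in P:print(n,X,"along",X[:2]@[.8,-.598],"v",X[:2]@[.598,.8])
    if len(P)==4:print(" width",np.linalg.norm(P[0]-P[2])," ang",np.arctan2(*(P[0]-P[1])[1::-1]),np.arctan2(*(P[2]-P[3])[1::-1]))
E
```

```text
130 L [124 124 123 122 121 123  81  70  79  84  83  81  99 114 116 120 127  84
  52  48  59  59] R [163 160 156 159 128 111 114 112 107  97  75 144 154 151 151 153]
145 L [123 123 123 124 124 131  85  70  78  83  83  84  84  85  85  84  64  65
  75 111 115 116] R [ 80 109 111 109 110 109 111 110 103  94  80 135 143 142 143 145]
160 L [122 122 121 121 122 113  79  74  80  84  85  84  84  84  83  85  72  73
  78  83  85  84] R [112 112 111 112 111 112 112 109 103  89 104 144 150 148 148 150]
185 L [114 113 113 113 114  95  74  76  81  84  84  84  83  83  83  85  81  71
 111 126 130 130] R [129 127 120 104 109 111 111 106  97  80 121 146 148 146 146 145]
210 L [189 187 186 187 194 126 106 126 139 146 147 146 146 145 145 145 147 136
 118 124 133 134] R [133 127 111 146 166 168 165 154 142 112 205 213 206 204 206 207]
225 L [191 192 192 193 201 141 114 130 142 146 146 147 147 146 147 145 147 151
 121 107 111 109] R [102 100 139 165 166 166 160 148 131 138 200 206 203 204 202 202]
240 L [189 191 192 193 201 144 113 129 144 152 152 103  81  84  83  84  81  78
 103 109 115 118] R [119 124 13
[... 515 characters left out ...]
93
strip [ 0.485  -0.2951  0.199 ] along 0.5644434224273303 v 0.05392576704516439
strip [ 0.4503 -0.243   0.199 ] along 0.505508945349515 v 0.0748573054571828
strip [ 0.4977 -0.2777  0.199 ] along 0.5642325934671596 v 0.07544137518107757
 width 0.021220020930437608  ang 2.504159655484912 2.5096392113428534
cheek [ 0.3876 -0.2403  0.06  ] along 0.45378775591332254 v 0.039511295662477366
cheek [ 0.4131 -0.2059  0.06  ] along 0.45356535617043314 v 0.08229122651564964
case [ 0.5171 -0.1874  0.    ] along 0.5257368131409484 v 0.159318578646443
catch [ 0.4171 -0.2442  0.083 ] along 0.479745421861027 v 0.05403305255961262
catch [ 0.4252 -0.2333  0.083 ] along 0.479665157054656 v 0.06763987505948203
```

```bash
python3 -m pendant '[0.0058,-0.004,0.0015,-0.002,0,0.0077,0,-0.0096,0.0003,0.0371,0,0,0,0,-0.0096,0.0003,0.0371,0,0,0,0,-0.0096,0.0003,0.0371,0,0,0,0,0,0,0,0,0,0,0,0,0,0,0,0,0,0]'
python3 - <<'E'
from h import *
s=observe();t=R.from_rotvec(s["ee_rot"]).as_matrix();p=s["position"];print(t,p,np.arctan2(t[1,0],t[0,0]),p[:2]@[.8,-.598],p[:2]@[.598,.8],s["force"])
im=get_image("wrist");cv2.imwrite("pics/w6.png",im[:,:,::-1]);h=cv2.cvtColor(im,cv2.COLOR_RGB2HSV)
m=cv2.inRange(h,(14,120,90),(32,255,255));n,l,st,ce=cv2.connectedComponentsWithStats(m);print([(st[i],ce[i]) for i in range(1,n) if st[i][4]>8])
g=cv2.cvtColor(im,cv2.COLOR_RGB2GRAY)
for v in(150,170,190,210,230,250):print(v,g[v,225:345].tolist())
E
```

```text
clock: 12.62
position: [0.4782, -0.2833, 0.0868]
ee_rot: [-0.917, -2.75, -0.104]
force: [-0.0, -0.2, -0.5]
width: 0.238
gripper_force: 20.0
[[-0.7743  0.5991 -0.2036]
 [ 0.5821  0.8006  0.1422]
 [ 0.2482 -0.0084 -0.9687]] [ 0.4782 -0.2833  0.0868] 2.4969949051099434 0.551962596662818 0.05931864851985467 [-0.0238 -0.2287 -0.5194]
[(array([226, 286,   8,  60, 279], dtype=int32), array([228.9749, 316.7957])), (array([333, 286,   7,  60, 254], dtype=int32), array([336.4291, 316.9449])), (array([ 106,  359,  363,   15, 3772], dtype=int32), array([313.8298, 367.7068]))]
150 [125, 125, 124, 124, 124, 125, 124, 124, 124, 127, 104, 77, 75, 80, 83, 86, 86, 85, 84, 84, 85, 84, 84, 83, 87, 69, 71, 77, 81, 83, 85, 85, 86, 85, 86, 84, 85, 86, 86, 87, 86, 85, 85, 87, 85, 86, 87, 86, 85, 85, 86, 86, 86, 85, 85, 85, 85, 86, 85, 86, 86, 85, 87, 86, 86, 87, 87, 87, 86, 86, 87, 86, 86, 87, 87, 87, 86, 86, 86, 87, 86, 87, 87, 87, 87, 87, 87, 86, 88, 86, 82, 79, 70, 94, 111, 112, 111, 111, 111, 112, 110, 110, 110, 112, 109, 105, 100, 94, 89, 142, 150, 148, 149, 150, 150, 151, 150, 149, 150, 150]
170 [116,
[... 2061 characters left out ...]
5, 112, 111, 111, 110, 109, 108, 108, 109, 108, 108, 109, 107, 110, 108, 109, 109, 110, 108, 105, 100, 93, 90, 143, 151, 147, 148, 148, 146, 147, 147, 147, 147, 147, 148]
250 [121, 121, 120, 121, 121, 121, 121, 119, 121, 124, 103, 78, 78, 82, 84, 85, 85, 86, 84, 83, 83, 86, 90, 98, 101, 100, 102, 101, 101, 101, 108, 103, 103, 106, 102, 104, 104, 99, 85, 83, 84, 84, 84, 84, 82, 82, 82, 82, 83, 81, 83, 86, 84, 84, 84, 84, 84, 84, 82, 83, 84, 82, 82, 83, 84, 83, 84, 84, 83, 84, 75, 72, 72, 72, 71, 72, 71, 70, 79, 93, 91, 99, 103, 108, 109, 101, 101, 101, 100, 100, 101, 100, 99, 96, 88, 82, 81, 82, 83, 83, 84, 84, 82, 82, 81, 77, 72, 82, 107, 138, 144, 123, 109, 108, 108, 105, 106, 89, 169, 185]
```

The strip is within 1 mm of the clipper's centre line and parallel to it. I'll lower to 4 mm above the gate top, then feel for the follower.

```bash
python3 -m pendant '[-0.0022,0.0005,0.0087,0,0,0,0,0,0,0,0,0,0,0,-0.0019,0,-0.0005,0,0,0,0,-0.0019,0,-0.0005,0,0,0,0,0,0,0,0,0,0,0]'; python3 -m pendant '[-0.0019,0,-0.0005,0,0,0,0,-0.0019,0,-0.0005,0,0,0,0,0,0,0,0,0,0,0]';python3 -m pendant '[-0.0019,0,-0.0005,0,0,0,0,-0.0019,0,-0.0005,0,0,0,0,0,0,0,0,0,0,0]'
```

```text
clock: 13.3
position: [0.4814, -0.2854, 0.0765]
ee_rot: [-0.917, -2.749, -0.104]
force: [-0.6, 0.7, -1.1]
width: 0.236
gripper_force: 20.0
clock: 13.68
position: [0.4844, -0.2877, 0.0764]
ee_rot: [-0.917, -2.749, -0.104]
force: [-0.2, 0.4, -0.8]
width: 0.241
gripper_force: 20.0
clock: 14.05
position: [0.4875, -0.2901, 0.0764]
ee_rot: [-0.917, -2.749, -0.104]
force: [0.1, 0.6, -0.3]
width: 0.235
gripper_force: 20.0
```

```bash
for i in 1; do python3 -m pendant '[-0.0019,0,-0.0005,0,0,0,0,-0.0019,0,-0.0005,0,0,0,0,0,0,0,0,0,0,0]'; python3 -m pendant '[-0.0019,0,-0.0005,0,0,0,0,-0.0019,0,-0.0005,0,0,0,0,0,0,0,0,0,0,0]'; done | grep -E 'pos|force'
```

```text
position: [0.4902, -0.292, 0.0764]
force: [-0.6, 1.8, -0.3]
gripper_force: 20.0
position: [0.4935, -0.2945, 0.0764]
force: [-3.2, 1.6, -0.7]
gripper_force: 20.0
```

Contact was made at about 0.568 along the channel. I'll keep pushing in small steps.

```bash
(python3 -m pendant '[-0.0019,0,-0.0005,0,0,0,0,-0.0019,0,-0.0005,0,0,0,0,0,0,0,0,0,0,0]'; python3 -m pendant '[-0.0019,0,-0.0005,0,0,0,0,-0.0019,0,-0.0005,0,0,0,0,0,0,0,0,0,0,0]' )| grep -E 'pos|force|wid'; python3 - <<'E'
from h import *
s=observe();c=cam("wrist",s);p=s["position"];print(p[:2]@[.8,-.598],p[:2]@[.598,.8])
im=get_image("wrist");cv2.imwrite("pics/w7.png",im[:,:,::-1])
h=cv2.cvtColor(im,cv2.COLOR_RGB2HSV);m=cv2.inRange(h,(14,120,90),(32,255,255))[:290,235:335];y,x=np.nonzero(m);print(len(x),(x.min()+235,x.max()+235,y.min(),y.max()) if len(x) else 0)
g=cv2.cvtColor(im,cv2.COLOR_RGB2GRAY);print(g[150:290,275].tolist());print(g[150:290,284].tolist())
d=np.array([.8,-.598])
for u in(.5,.51,.515,.52,.525,.53,.54):
    X=np.array([.8*u+.598*.0606,-.598*u+.8*.0606]);print(u,proj(c,(*X,.075)),proj(c,(*X,.046)))
E
```

```text
position: [0.4967, -0.297, 0.0764]
force: [-4.3, 2.4, 0.5]
width: 0.235
gripper_force: 20.0
position: [0.4996, -0.2992, 0.0764]
force: [-4.5, 3.5, 0.6]
width: 0.239
gripper_force: 20.0
0.5786002195248451 0.0594464343060299
361 (np.int64(235), np.int64(334), np.int64(159), np.int64(289))
[82, 84, 85, 84, 83, 83, 84, 106, 118, 99, 106, 110, 110, 104, 114, 123, 131, 130, 131, 127, 122, 95, 70, 117, 128, 131, 131, 131, 126, 120, 78, 85, 122, 130, 131, 130, 131, 124, 117, 65, 104, 123, 133, 132, 130, 129, 124, 98, 60, 115, 126, 133, 130, 130, 126, 122, 80, 83, 118, 129, 132, 131, 130, 125, 117, 64, 103, 123, 132, 132, 131, 128, 124, 95, 71, 112, 126, 135, 132, 130, 125, 123, 67, 98, 121, 130, 133, 131, 128, 124, 115, 75, 106, 123, 134, 134, 130, 128, 123, 78, 97, 117, 128, 137, 132, 128, 124, 121, 77, 104, 122, 133, 135, 131, 129, 125, 80, 96, 114, 126, 137, 134, 129, 125, 124, 77, 103, 120, 131, 135, 132, 129, 124, 84, 95, 114, 125, 138, 134, 130]
[82, 84, 85, 84, 84, 83, 84, 106, 118, 98, 105, 110, 111, 111, 114, 122, 130, 130, 130, 127, 122, 106, 62, 115, 127, 131, 130, 131, 127, 121, 80, 74, 119, 129, 131, 130, 131, 125, 117, 65, 102, 123, 130, 131, 129, 129, 122, 109, 64, 111, 124, 133, 131, 129, 127, 123, 81, 83, 118, 129, 134, 131, 129, 125, 120, 67, 101, 121, 132, 133, 130, 128, 123, 96, 70, 111, 125, 134, 132, 129, 127, 123, 77, 97, 118, 128, 135, 132, 129, 123, 119, 66, 105, 123, 133, 134, 130, 128, 123, 80, 82, 115, 126, 137, 133, 129, 125, 122, 67, 103, 122, 132, 135, 131, 127, 124, 95, 84, 111, 125, 137, 134, 129, 125, 123, 72, 102, 120, 129, 137, 132, 128, 123, 95, 96, 112, 124, 135, 134, 129]
0.5 [284.4799 103.8185] [284.7621 117.4852]
0.51 [284.481  126.0306] [284.7625 136.3004]
0.515 [284.4815 137.0938] [284.7626 145.6772]
0.52 [284.4821 148.1287] [284.7628 155.0336]
0.525 [284.4826 159.1352] [284.7629 164.3696]
0.53 [284.4832 170.1136] [284.7631 173.6854]
0.54 [284.4843 191.9862] [284.7634 192.2562]
```

The force of 5.7 N implies about 11 mm of yield. I'll go 3 mm further, then check the force.

```bash
python3 -m pendant '[-0.0019,0,-0.0005,0,0,0,0,-0.0012,0,-0.0003,0,0,0,0,0,0,0,0,0,0,0,0,0,0,0,0,0,0]'; python3 - <<'E'
from h import *
s=observe();p=s["position"];print(p[:2]@[.8,-.598],s["force"][:2]@[-.8,.598],s["force"])
E
```

```text
clock: 16.1
position: [0.5019, -0.3008, 0.0764]
ee_rot: [-0.916, -2.748, -0.105]
force: [-6.1, 3.8, 1.3]
width: 0.235
gripper_force: 20.0
0.5814256453649671 7.120746533785945 [-6.0805  3.7731  1.2992]
```

```bash
(python3 -m pendant '[-0.0007,0,0.0029,0,0,0,0,0,0,0,0,0,0,0]'; python3 -m pendant '[-0.0005,0,0.0019,0,0,0,0,0,0,0,0,0,0,0]'; python3 -m pendant '[-0.0004,0,0.0015,0,0,0,0,0,0,0,0,0,0,0]')| grep -E 'pos|force'
```

```text
position: [0.5019, -0.3008, 0.0735]
force: [-5.2, 4.5, 1.4]
gripper_force: 20.0
position: [0.502, -0.3008, 0.0716]
force: [-5.2, 4.2, 2.5]
gripper_force: 20.0
position: [0.502, -0.3008, 0.0701]
force: [-5.3, 3.0, 2.8]
gripper_force: 20.0
```

```bash
(python3 -m pendant '[-0.0004,0,0.0015,0,0,0,0,0,0,0,0,0,0,0]'; python3 -m pendant '[-0.0002,0,0.0008,0,0,0,0,0,0,0,0,0,0,0]')| grep -E 'pos|force'
```

```text
position: [0.502, -0.3009, 0.0685]
force: [-4.8, 4.3, 2.7]
gripper_force: 20.0
position: [0.502, -0.3009, 0.0678]
force: [-5.6, 4.7, 1.7]
gripper_force: 20.0
```

```bash
(python3 -m pendant '[-0.0001,0,0.0005,0,0,0,0,0,0,0,0,0,0,0]'; python3 -m pendant '[0,0,0,0,0,0,0.036,0,0,0,0,0,0,0.036,0,0,0,0,0,0,0.036]';python3 -m pendant '[0.005,0,-0.0194,0,0,0,0.036,0.0125,0,-0.0484,0,0,0,0.036,0.0125,0,-0.0484,0,0,0,0.036,0,0,0,0,0,0,0.036]')| grep -E 'pos|force|clo|wid'
python3 - <<'E'
from h import *
s=observe();c=cam("wrist",s);p=s["position"];print(p[:2]@[.8,-.598])
im=get_image("wrist");cv2.imwrite("pics/w8.png",im[:,:,::-1]);g=cv2.cvtColor(im,cv2.COLOR_RGB2GRAY)
print(g[120:300,284].tolist())
h=cv2.cvtColor(im,cv2.COLOR_RGB2HSV);m=cv2.inRange(h,(14,110,80),(32,255,255))[:285,245:325];n,l,st,ce=cv2.connectedComponentsWithStats(m);print([(st[i]+[245,0,0,0,0],ce[i]+[245,0]) for i in range(1,n) if st[i][4]>4])
for v in(180,200,215,230):print(v,g[v,225:345].tolist())
for u in(.5,.52,.53,.54,.56,.58):
    X=np.array([.8*u+.598*.0606,-.598*u+.8*.0606]);print(u,proj(c,(*X,.066)),proj(c,(*X,.046)))
E
```

```text
clock: 17.6
position: [0.5021, -0.3009, 0.0675]
force: [-6.1, 3.7, 4.8]
width: 0.238
gripper_force: 20.0
clock: 17.98
position: [0.503, -0.3017, 0.0672]
force: [-0.5, -0.0, 0.6]
width: 0.389
gripper_force: 0.0
clock: 18.48
position: [0.5051, -0.3021, 0.1925]
force: [0.8, -0.3, 0.1]
width: 0.392
gripper_force: 0.0
0.584742919584137
[80, 81, 80, 81, 81, 80, 82, 81, 81, 81, 81, 80, 81, 81, 82, 81, 82, 82, 81, 82, 82, 82, 81, 81, 81, 83, 82, 82, 82, 83, 83, 76, 72, 58, 54, 60, 73, 78, 81, 81, 80, 80, 116, 99, 105, 107, 108, 101, 117, 127, 127, 117, 68, 116, 129, 129, 118, 67, 116, 127, 128, 119, 69, 114, 127, 128, 117, 71, 114, 128, 128, 116, 72, 115, 127, 127, 115, 72, 116, 128, 125, 112, 87, 119, 127, 127, 96, 85, 122, 128, 125, 94, 86, 125, 128, 124, 90, 103, 127, 126, 123, 77, 104, 127, 120, 212, 133, 142, 197, 217, 215, 116, 142, 200, 217, 215, 113, 149, 202, 221, 211, 97, 157, 206, 221, 206, 111, 163, 206, 224, 178, 102, 173, 209, 223, 169, 114, 133, 207, 223, 138, 95, 192, 214, 220, 123, 137, 202, 216, 210, 109, 146, 207, 216, 210, 109, 156, 210, 221, 182, 104, 169, 210, 226, 145,
[... 2122 characters left out ...]
30, 140, 140, 142, 139, 155, 185, 151, 137, 150, 88, 139, 199, 216, 217, 213, 211, 212, 212, 214, 214, 215, 216, 216, 215, 215, 215, 215, 215, 215, 216, 215, 216, 217, 217, 217, 218, 209, 204, 145, 138, 149, 155, 184, 150, 155, 162, 162, 162, 163, 163, 163, 164, 165, 164, 163, 151, 138, 96, 206, 215, 210, 210, 210, 210, 210, 210, 210, 209, 209, 209, 209, 207, 204, 202, 200, 197, 195, 193, 192, 192, 193, 193, 194, 193, 195, 198]
0.5 [283.8545 133.5994] [283.982  137.3052]
0.52 [283.8639 158.6889] [283.9903 160.7477]
0.53 [283.8685 171.1662] [283.9944 172.41  ]
0.54 [283.8731 183.5988] [283.9985 184.0333]
0.56 [283.8823 208.3311] [284.0067 207.1636]
0.58 [283.8914 232.8877] [284.0148 230.1401]
```

The numbers confirm it. The gate is visible (rows 163–168) with the strip starting right behind it at row 168. All 24 clips run uniformly to the follower at row 287, and the strip is centred between the walls, so it is seated. Now I'll level the tool, close the fingers and go over behind the rail.

```bash
(python3 -m pendant '[0,0,0,0,-0.125,0,0,0,0,0,0,-0.125,0,0,0,0,-0.0458,0,0,0,0,0,0,-0.0458,0,0,0,0,0,0,-0.0458,0,0,0,0,0,0,0,0,0,0,0]')| grep -E 'pos|force|clo|wid'
python3 - <<'E'
from h import *
s=observe();p=s["position"];t=R.from_rotvec(s["ee_rot"]).as_matrix();print(t,p[:2]@[.8,-.598],p[:2]@[.598,.8],s["joints"])
S=cam("scene");D=cam("side");r=[]
for n,c in(("scene",S),("side",D)):
    im=cv2.imread(f"pics/{n}0.png");h=cv2.cvtColor(im,cv2.COLOR_BGR2HSV)
    m=cv2.inRange(h,(0,150,60),(8,255,255))|cv2.inRange(h,(172,150,60),(180,255,255));k,l,st,ce=cv2.connectedComponentsWithStats(m)
    for i in range(1,k):
        if st[i][4]>15 and st[i][0]>300:print(n,st[i],ce[i]);q=ce[i]
    r.append(ray(c,q))
X,e=tri(*r);print(X,e,X[:2]@[.8,-.598],X[:2]@[.598,.8])
# ramekin rough
print("ramekin",onz(S,(411,262),.048),onz(D,(397,300),.048))
E
```

```text
clock: 19.27
position: [0.505, -0.3004, 0.3277]
force: [0.0, -0.8, -1.4]
width: 0.006
gripper_force: 0.0
[[-0.8005  0.5993 -0.0019]
 [ 0.5993  0.8005 -0.0079]
 [-0.0032 -0.0074 -1.    ]] 0.5836797677410226 0.06164608484248374 [ 0.1821  0.316   0.3555  1.5516 -0.1047  1.2917  1.4782]
scene [418 235   9  13  64] [421.5156 240.8281]
side [363 258   6  13  39] [365.359  264.7436]
[ 0.598  -0.3694  0.2303] [0.0008423903452310179, 0.0008423903452311191] 0.6992845565324137 0.06207198176814374
ramekin [ 0.729  -0.3289  0.048 ] [ 0.7247 -0.3421  0.048 ]
```

```bash
(python3 -m pendant '[-0.055,-0.0003,0,0,0,0,0,-0.055,-0.0003,0,0,0,0,0,-0.056,-0.0003,0,0,0,0,0,0,0,0.034,0,0,0,0,0,0,0.034,0,0,0,0,0,0,0.034,0,0,0,0,0,0,0,0,0,0,0]')| grep -E 'pos|force|clo|wid'
python3 - <<'E'
from h import *
s=observe();p=s["position"];t=R.from_rotvec(s["ee_rot"]).as_matrix();print(t,p[:2]@[.8,-.598],p[:2]@[.598,.8],s["joints"],s["ft_torque"])
E
```

```text
clock: 20.15
position: [0.6337, -0.3989, 0.2175]
force: [0.0, 0.1, 0.8]
width: 0.003
gripper_force: 0.0
[[-0.8004  0.5992 -0.0139]
 [ 0.5993  0.8005 -0.0015]
 [ 0.0103 -0.0095 -0.9999]] 0.7454742372773957 0.0598226862954345 [ 0.3024  0.6793  0.3469  1.2443 -0.2166  1.2658  1.5731] [ 0.0255  0.0237 -0.0538]
```

```bash
(python3 -m pendant '[0.0206,0.0005,-0.0027,0,0,0,0,0.0206,0.0005,-0.0027,0,0,0,0,0.0206,0,-0.0027,0,0,0,0,0.0139,0,0.0019,0,0,0,0]';python3 -m pendant '[0.0139,0,0.0019,0,0,0,0,0.0139,0,0.0019,0,0,0,0,0.0138,0,0.0046,0,0,0,0,0.0138,0,0.0046,0,0,0,0,0.0136,0,0.0045,0,0,0,0]')| grep -E 'pos|force|clo'
python3 - <<'E'
from h import *
s=observe();p=s["position"];print(p[:2]@[.8,-.598],p[:2]@[.598,.8],s["ft_torque"])
r=[]
for n in("scene","side"):
    im=get_image(n);h=cv2.cvtColor(im,cv2.COLOR_RGB2HSV);cv2.imwrite(f"pics/{n}9.png",im[:,:,::-1])
    m=cv2.inRange(h,(0,150,60),(8,255,255))|cv2.inRange(h,(172,150,60),(180,255,255));k,l,st,ce=cv2.connectedComponentsWithStats(m)
    for i in range(1,k):
        if st[i][4]>8 and st[i][0]>230:print(n,st[i],ce[i]);q=ce[i]
    r.append(ray(cam(n),q))
X,e=tri(*r);u=X[:2]@[.8,-.598];print(X,e,u,np.arctan2(X[2]-.074,.672-u))
E
```

```text
clock: 20.65
position: [0.5757, -0.3543, 0.2306]
force: [0.9, -0.2, 0.5]
gripper_force: 0.4
clock: 21.28
position: [0.5205, -0.3132, 0.2125]
force: [-0.4, -0.4, -0.6]
gripper_force: 0.3
0.6037087937207969 0.06071480248592939 [-0.1026 -0.1452 -0.0435]
scene [376 257   6   8  20] [378.45 260.35]
side [231 185   7   4  16] [233.1875 186.875 ]
[ 0.2759 -0.3727  0.4693] [0.04946233505302271, 0.04946233505302254] 0.44358080913233133 1.046781102417391
```

```bash
cat >> h.py <<'E'
def rail(n="scene",x0=230,save=None):
    c=cam(n);im=get_image(n);h=cv2.cvtColor(im,cv2.COLOR_RGB2HSV)
    if save:cv2.imwrite(save,im[:,:,::-1])
    m=cv2.inRange(h,(0,150,50),(8,255,255))|cv2.inRange(h,(172,150,50),(180,255,255));k,l,st,ce=cv2.connectedComponentsWithStats(m)
    for i in range(1,k):
        if st[i][4]>5 and st[i][0]>x0:
            e,d=ray(c,ce[i]);nn=np.array([.598,.8,0]);X=e+d*(.061-e@nn)/(d@nn);u=X[:2]@[.8,-.598]
            print(n,st[i],ce[i],"along,z",u,X[2],"r",np.hypot(.672-u,X[2]-.074),"ang",np.arctan2(X[2]-.074,.672-u))
E
python3 -c "
from h import *
rail();rail('side')"
```

```text
scene [375 256   6   9  19] [377.6842 260.6842] along,z 0.585257630162478 0.20080256369073046 r 0.15363309826847601 ang 0.9708389351043516
side [231 184   5   6  17] [232.8235 187.    ] along,z 0.40401725706775027 0.4034316777835114 r 0.42466455095375166 ang 0.8878958472435221
side [314 271   4   3   7] [315.7143 272.2857] along,z 0.5877401388989716 0.19196040629129996 r 0.1449633803592244 ang 0.9505332113422983
```

The rail follows (about 0.95 rad). I'll continue down the arc.

```bash
(python3 -m pendant '[0.0121,0,0.0088,0,0,0,0,0.0121,0,0.0088,0,0,0,0,0.0121,0,0.0088,0,0,0,0,0.0106,0,0.0116,0,0,0,0,0.0106,0,0.0116,0,0,0,0,0.0046,0,0.0107,0,0,0,0,0.0046,0,0.0107,0,0,0,0,0,0,0,0,0,0,0]')| grep -E 'pos|force|clo'
python3 -c "
from h import *
p=observe()['position'];print(p[:2]@[.8,-.598],p[:2]@[.598,.8])
rail();rail('side',250)"
```

```text
clock: 22.48
position: [0.4661, -0.2732, 0.1396]
force: [0.2, -0.1, 0.0]
gripper_force: 0.0
0.5362594822473855 0.0601223714622222
scene [343 288  13   5  53] [348.7547 290.1321] along,z 0.5177106321969117 0.1246983067485169 r 0.16240544117806946 ang 0.3174776226808019
side [279  82   3   3   6] [280.1667  82.8333] along,z 0.5130738156252169 0.6422695950812829 r 0.5900744569745184 ang 1.2980965529532955
```

```bash
(python3 -m pendant '[0,0.0005,-0.017,0,0,0,0,0.0125,0.0002,0,0,0,0,0,0.0125,0,0,0,0,0,0,0,0,0.017,0,0,0,0,0,0,0.01,0,0,0,0,0,0,0.008,0,0,0,0,0,0,0.008,0,0,0,0,0,0,0,0,0,0,0]')| grep -E 'pos|force|clo'
python3 -c "
from h import *
p=observe()['position'];print(p[:2]@[.8,-.598],p[:2]@[.598,.8])
rail()"
```

```text
clock: 23.58
position: [0.4463, -0.2579, 0.1138]
force: [1.0, 0.1, -0.3]
gripper_force: 0.0
0.5113259786408825 0.0605521634571475
scene [339 298  10   4  27] [343.4444 299.8889] along,z 0.5062969334308182 0.09455600577276724 r 0.16697321834282516 ang 0.12342271244364615
```

```bash
(for i in 1; do python3 -m pendant '[0,0,0.0025,0,0,0,0,0,0,0.0025,0,0,0,0,0,0,0,0,0,0,0]'; python3 -m pendant '[0,0,0.0015,0,0,0,0,0,0,0,0,0,0,0]'; python3 -m pendant '[0,0,0.0015,0,0,0,0,0,0,0,0,0,0,0]';python3 -m pendant '[0,0,0.0012,0,0,0,0,0,0,0,0,0,0,0]'; done)| grep -E 'pos|^force'
```

```text
position: [0.4466, -0.258, 0.1093]
force: [-0.6, -0.2, 0.4]
position: [0.4466, -0.2581, 0.1079]
force: [0.1, -0.3, -0.2]
position: [0.4466, -0.2581, 0.1063]
force: [0.4, -0.6, -0.8]
position: [0.4465, -0.2581, 0.1051]
force: [-0.1, -0.2, 0.8]
```

```bash
(for i in 1; do python3 -m pendant '[0,0,0.0015,0,0,0,0,0,0,0,0,0,0,0]'; python3 -m pendant '[0,0,0.0012,0,0,0,0,0,0,0,0,0,0,0]'; python3 -m pendant '[0,0,0.0012,0,0,0,0,0,0,0,0,0,0,0]';python3 -m pendant '[0,0,0.001,0,0,0,0,0,0,0,0,0,0,0]'; done)| grep -E 'pos|^force'; python3 -c "
from h import *
rail()"
```

```text
position: [0.4466, -0.2581, 0.1036]
force: [-0.7, 0.6, 0.6]
position: [0.4465, -0.2581, 0.1024]
force: [-0.3, -0.5, -0.1]
position: [0.4465, -0.2581, 0.1012]
force: [-0.2, 0.1, 0.2]
position: [0.4466, -0.2581, 0.1002]
force: [-0.3, 0.3, -0.8]
scene [338 301  10   5  27] [341.6296 303.3704] along,z 0.5023638841976392 0.0835033438284758 r 0.16990210513243853 ang 0.05596343983938327
```

```bash
(for i in 1; do python3 -m pendant '[0,0,0.0012,0,0,0,0,0,0,0,0,0,0,0]'; python3 -m pendant '[0,0,0.001,0,0,0,0,0,0,0,0,0,0,0]'; python3 -m pendant '[0,0,0.001,0,0,0,0,0,0,0,0,0,0,0]';python3 -m pendant '[0,0,0.001,0,0,0,0,0,0,0,0,0,0,0]'; done)| grep -E 'pos|^force'; python3 -c "
from h import *
rail()"
```

```text
position: [0.4466, -0.2581, 0.0994]
force: [-3.0, 0.2, 5.3]
position: [0.4466, -0.2581, 0.0984]
force: [-1.7, 1.4, 5.7]
position: [0.4465, -0.2581, 0.0973]
force: [-1.2, 1.0, 3.8]
position: [0.4464, -0.258, 0.0962]
force: [-1.6, 1.6, 5.1]
scene [338 302  10   5  26] [341.6154 304.4615] along,z 0.5026728614080136 0.07948259354564935 r 0.16941587498146854 ang 0.03236739749653075
```

```bash
(for i in 1; do python3 -m pendant '[0,0,0.001,0,0,0,0,0,0,0,0,0,0,0]'; python3 -m pendant '[0,0,0.001,0,0,0,0,0,0,0,0,0,0,0]'; python3 -m pendant '[0,0,0.001,0,0,0,0,0,0,0,0,0,0,0]';python3 -m pendant '[0,0,0.001,0,0,0,0,0,0,0,0,0,0,0]'; done)| grep -E 'pos|^force'; python3 -c "
from h import *
rail()"
```

```text
position: [0.4464, -0.258, 0.0951]
force: [-1.1, 0.8, 3.9]
position: [0.4466, -0.2582, 0.0939]
force: [-0.1, 0.1, 0.3]
position: [0.4466, -0.2582, 0.093]
force: [-0.1, -0.0, 0.4]
position: [0.4465, -0.2582, 0.092]
force: [-0.7, 0.6, 0.5]
scene [337 303  11   6  28] [341.25   305.8571] along,z 0.5020960483986209 0.07464747481915368 r 0.16990518530464346 ang 0.0038108100416698134
```

The catch is passed, with the force dropping to about 0. I'll go on gently to the seat.

```bash
(for i in 1; do python3 -m pendant '[0,0,0.001,0,0,0,0,0,0,0,0,0,0,0]'; python3 -m pendant '[0,0,0.001,0,0,0,0,0,0,0,0,0,0,0]'; python3 -m pendant '[0,0,0.0008,0,0,0,0,0,0,0,0,0,0,0]'; done)| grep -E 'pos|^force'; python3 -c "
from h import *
rail()"
```

```text
position: [0.4464, -0.2581, 0.091]
force: [-0.1, -0.5, 0.1]
position: [0.4464, -0.2582, 0.09]
force: [0.3, 0.2, 0.7]
position: [0.4465, -0.2582, 0.0893]
force: [0.5, 0.8, 1.2]
scene [337 304  11   6  28] [341.1071 306.4643] along,z 0.5018893488565531 0.07252023321673795 r 0.17011708715523066 ang -0.008698629100391021
```

```bash
(for i in 1; do python3 -m pendant '[0,0,0.0008,0,0,0,0,0,0,0,0,0,0,0]'; python3 -m pendant '[0,0,0.0006,0,0,0,0,0,0,0,0,0,0,0]'; python3 -m pendant '[0,0,0.0006,0,0,0,0,0,0,0,0,0,0,0]'; done)| grep -E 'pos|^force|clo'; python3 -c "
from h import *
rail()"
```

```text
clock: 28.95
position: [0.4466, -0.2582, 0.089]
force: [-2.2, 1.9, 8.1]
clock: 29.2
position: [0.4466, -0.2582, 0.0887]
force: [-3.6, 2.8, 14.0]
clock: 29.45
position: [0.4466, -0.2582, 0.0885]
force: [-4.4, 3.0, 19.2]
scene [337 304  11   6  29] [341.4138 306.8966] along,z 0.5028900603647805 0.0706043595435617 r 0.16914402755503077 ang -0.020076786830078366
```

It's at a firm stop with 19 N on the pad. I'll lift off and check that the rail stays caught.

```bash
python3 -m pendant '[0,0,-0.01,0,0,0,0,0,0,-0.04,0,0,0,0,0,0,-0.05,0,0,0,0,0,0,0,0,0,0,0,0,0,0,0,0,0,0]'| grep -E 'pos|^force|clo'; python3 -c "
from h import *
rail();rail('side',250)"
```

```text
clock: 30.12
position: [0.447, -0.2574, 0.1871]
force: [0.2, -0.4, -0.2]
scene [337 301  15   9  77] [343.8961 305.013 ] along,z 0.5092589723928318 0.0752333261511513 r 0.16274570089569865 ang 0.007578313587402576
side [279  82   3   3   6] [280.1667  82.8333] along,z 0.5130738156252169 0.6422695950812829 r 0.5900744569745184 ang 1.2980965529532955
side [277 303  15   7  72] [283.7639 305.6806] along,z 0.51048611636932 0.07439389993307433 r 0.16151436395139024 ang 0.002438794382775593
```

```bash
python3 -c "
from cell import sign_off
print(sign_off())"
```

```text
the job is handed in; nothing more can be done
None
```

The strip is seated behind the gate, the rail is closed and stayed caught after I lifted off (about 0.005 rad in both views), and the job was handed in at about 30 s; no judging result came back.

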